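# Reset the hood interlock with its key

## Robot

A 7-joint arm with a two-finger parallel gripper is mounted at the origin on a cart in front of the work surface, level with it; the furniture and walls round the work are solid. World frame = base frame: x ahead of the robot, y to its left, z up, the work surface at z = 0. Lengths are in mm, angles in rad, forces in N, time in s.
With the tool pointing down it reaches from about 350 to 900 mm from the base axis. Payload 19.9 kg.
Tool frame: the origin (TCP) lies at the very end of the fingers, on their centre line; the grasp point (between the pads) lies 19 mm behind it; z points along the fingers, y is the direction in which the jaws open and shut (so a half turn about z gives the same grasp; the last joint's range is limited). The gripper opens to 94 mm and grips with 3 to 60 N. Pads are 16 mm wide; open, the fingers measure 119 mm over their backs; the gripper's body (75 mm by 177 mm) begins 78 mm behind the grasp point.
Start: joints at [1.099, 0.417, -0.01, 1.614, 0.005, 1.111, -0.053], TCP at [260.422, -568.137, 205.425] pointing down, gripper open.
Joint ranges: [-2.81, 2.81], [-0.39, 2.02], [-1.27, 1.25], [0.06, 2.57], [-1.19, 4.33], [0.19, 2], [-2.82, 2.82]. Speed limits (rad/s): [1.89, 1.89, 2.39, 2.39, 3.01, 3.01, 3.01].

## Interface

Orientations are given as a unit quaternion [x, y, z, w].
In Python, from cell import * gives the robot as it stands.
- The arm moves only by the shell command python3 -m inch 'ROWS' [FORCE]. ROWS is JSON, a list of rows, each a list of 7 numbers: the shift along the tool's x, y, z in m, then the turn, a rotation vector about the tool's x, y, z in rad, then the closure, from -1 (fully open) to 1 (shut). In form: [[x, y, z, ax, ay, az, gripper], ...]. A call has 1 to 12 rows; each row is the pose to reach, as a shift and turn from the pose commanded when the call began, along the tool's axes at that moment; what a row does not reach only later rows make up. A row lasts 1/8 s, in which the tool goes at most 62.5 mm and 10.7 degrees, less where a joint would pass 70% of its speed; a pose out of reach is approached as far as the arm can. A call with a gripper value outside its range is refused whole. The fingers move at their own pace and stop on an object; FORCE is the grip in N (left out, the last holds). Time passes only in rows, so rows that repeat a pose let the fingers close. It gives the time, the measured TCP pose, the force and the opening at its end, in the units of the state.
- state(): the state, without advancing time (a new reading comes with each control period).
- read_camera(name): name is "scene" or "side" or "wrist"; returns (picture, depth): 420x560x3 uint8, blue, green, red; 420x560 float32, mm along the optical axis (not along the pixel's ray), 0 where there is no reading.
- camera_model(name): a dict with "fx", "fy", "cx", "cy" (pixels), "k1" (the pictures are not rectified: a ray, as slopes to the right and down, at radius r is drawn at 1 + k1 r^2 times it, then the intrinsics apply), "R" (3x3) and "t" (3): a world point X has camera coordinates R X + t; the wrist camera has in their place "hand_eye" (4x4, takes a point from camera to tool coordinates, whose origin is the TCP and whose axes are the flange's). Camera axes: x right, y down, z forward; pixel columns grow to the right and rows downward; lengths in mm; the calibration is good to about 2 mm. A picture is of the moment at which its call begins: read the wrist's pose just before it. camera_model takes no time and is no camera call.
- job_done(): hands the job in, once; it reports no verdict.
Trained networks look in the newest picture that a camera, given by its name, has taken for a name from the list of things; names that differ only in an ending like _2 or _b are one class to them, and where a whole thing is asked for, a point or a joint stands for the part that bears it (a point fixed in the world has none). Each returns a list of dicts, best first, with "score" (0 to 1); they miss things now and then, are a little off and sometimes report something else, mostly with a low value. They report only what shows in the picture. A call takes as long as a camera call. They do not tell look-alikes from the thing itself.
- find_in(camera, label): "xyz" ([x, y, z] in mm, in the coordinates of the camera as it stood for that picture, good to about 4 mm: the middle of the surface that is visible of it).
The state is a dict: "time_s": time; "joints": joint angles; "joint_vel": joint speeds; "effort": joint torques, N m; "tool_pos": TCP position; "tool_rot": TCP orientation; "force": force on the tool from outside, world axes, zero at the start; "ft_torque": the same for the moment, N m; "opening": finger opening in mm.
Only numpy, scipy, OpenCV 4.12 (cv2) and the standard library are available. Lean on these libraries where they do the work, as an engineer would, in place of code of your own. Each camera call takes 0.05 s, during which the arm holds its last target.

## Task

Reset the hood interlock: take the key from its rest, push it fully into the keyhole on top of the grey control box, turn it clockwise to its stop and back fully home. Then withdraw the key and stand it back in its rest, seated and upright. Be gentle with the lock: feel for the keyhole and the stops, do not force them.

Things in the scene. Friction and masses are not known exactly. Their poses are not given: they have to be found in the camera images.
- key: Loose key, 50 g, standing in its rest. Black bow 34 wide (x) x 10 thick (y), z 4..32 mm (grip here), narrow loop above to z 47. Steel collar 18 mm across, z 0..4. Round neck 5.6 mm thick, z -10..0. Flat blade 16 (x) x 5 mm (y), z -26..-10. Origin on the key's axis at the collar's underside, z up. Half a turn about z gives the same shape.
- control_box: Grey box 150 (x) x 130 (y) x 60 mm high, screwed down; origin at the centre of its underside, z up. On its lid a steel lock plate 48 x 48 x 5 mm (top at z = 65) lies between two guide strips 6 mm high at x = +-27.5 mm. Pressing the key on box or lock or forcing the lock's stops with over 60 N of contact breaks it (about 0.35 N m at a stop).
- plate_mid (a point): Point on the box at plate-top height (x 0, y 0, z 65 mm in its frame, same axes). The keyhole, 17.8 (x) x 6.8 mm (y), 1 mm chamfer, is at x 0 but ANYWHERE from y -7 to +7 mm of this point: not measured, find it by feel or by eye. The plate is held there by 12 N of friction along y. Key fully in: collar on the plate, its origin at this height; within about 4 mm of that it can turn.
- lock_plug (a joint): Plug under the plate, rad: 0 = home (slot along the box's x, as found), grows clockwise from above to its stop near 1.25; stays put (friction 0.04 N m). The key drives it through play and a stiff spring: the key goes 0.1 to 0.3 rad further each way than the plug; past a stop, torque grows by 1.5 N m/rad. Turn on until each stop is felt, home too. The plate keeps the key in unless the blade lines up with the keyhole again.
- key_rest: Grey plastic block 66 (x) x 60 (y) x 45 mm high, fixed; origin at the centre of its underside, z up. In the middle of its top a pocket 20 (x) x 9 mm (y), 34 mm deep, for the blade. Seated, the key's collar lies on the block: key origin at z = 45 mm of the rest, key x along the rest's x, either way round.
There are look-alikes about, which are no part of the job. Several things have the shape of the key; the one meant has the colours described above.

How it is judged (in metres and radians):
On the way, in this order (a step that is already met when the one before it is completed fails the run):
1. the key is fully in the lock, the plug still home (z of key in the frame of control_box below 0.0675 m and horizontal distance between key and control_box below 0.014 m and value of joint lock_plug below 0.3 rad), for 0.1 s.
2. the key, fully in, is turned clockwise to the stop (z of key in the frame of control_box below 0.0675 m and horizontal distance between key and control_box below 0.014 m and value of joint lock_plug above 1.19 rad), for 0.1 s.
3. the key, still in the lock, is turned back home (z of key in the frame of control_box below 0.0725 m and value of joint lock_plug below 0.08 rad), for 0.1 s.
At the end, for the whole second after the job is handed in: The lock plug is home (within 0.08 rad) and the key stands at rest, upright (within 0.1 rad), seated in its rest: collar within 3 mm of the block's top, axis within 7 mm of its middle (value of joint lock_plug below 0.08 rad and z of key in the frame of key_rest between 0.042 and 0.048 m and horizontal distance between key and key_rest below 0.007 m and angle between key's own z axis and vertical below 0.1 rad and linear speed of key below 0.02 m/s); the robot touches nothing.
It fails at once if the key is forced against the control box or its lock (over 60 N) (contact force between key and control_box above 60 N).
It also fails if it takes over 72 s, if anything falls off the work surface, if the arm or the gripper's body presses on something with over 40 N, if the wrist force passes 120 N, or if a joint passes its speed limit or range.

## Working session

There is one attempt and no reset: what is moved stays moved. The work goes in short steps, Python scripts to look and compute and a shell command to move; the robot and the scene stay as the last step left them, time stands still between calls to the robot, and variables do not carry over. Pictures are saved under pics/ and viewed, and the job is handed in when it is done.

```bash
ls; mkdir -p pics
python3 - <<'E'
from cell import *
import cv2
s=state(); print(s)
for c in ("scene","side","wrist"):
    p,d=read_camera(c); cv2.imwrite(f"pics/{c}0.png",p)
    m=camera_model(c); print(c,m)
    for l in ("key","control_box","key_rest"):
        print(l,find_in(c,l))
E
```

```text
pics
{'time_s': 0.0, 'joints': array([ 1.09946729,  0.41798144, -0.01032232,  1.61417568,  0.00473231,
        1.11066603, -0.05299754]), 'joint_vel': array([ 0.00108039, -0.00111693, -0.00063423, -0.00228106, -0.00202303,
       -0.00019331, -0.00050196]), 'effort': array([ 2.19447679e-04, -8.51261330e+01,  6.38623741e-01, -4.26001489e+01,
       -4.88616899e-02,  1.87478185e-02,  6.28754810e-05]), 'tool_pos': array([ 260.28320831, -567.81588619,  204.81990875]), 'tool_rot': array([ 9.76989892e-01,  2.13284755e-01, -1.82658439e-04, -5.75356074e-04]), 'force': array([ 0.62390393, -0.90796117, -1.10377304]), 'ft_torque': array([ 0.00469047, -0.01091082, -0.00299995]), 'opening': 93.83845388504176}
scene {'fx': 458.1343781293324, 'fy': 458.1343781293324, 'cx': 278.9964386567694, 'cy': 208.10304544075154, 'k1': -0.14694501512794433, 'R': array([[-0.42541976, -0.90494274, -0.00983159],
       [-0.44345965,  0.21791884, -0.86939917],
       [ 0.78889896, -0.36549967, -0.49401258]]), 't': array([247.96352917, 332.8913369 , 439.98463747])}
key [{'xyz': [-202.2, 98.1, 765.2], 'score': 0.66},
[... 581 characters left out ...]
core': 0.81}, {'xyz': [-26.4, 97.6, 858.1], 'score': 0.74}]
control_box [{'xyz': [56.2, -56.6, 1048.3], 'score': 0.68}]
key_rest [{'xyz': [-20.0, 133.0, 860.4], 'score': 0.62}]
wrist {'fx': 326.0108916923824, 'fy': 326.0108916923824, 'cx': 282.8415717150031, 'cy': 206.32864946217492, 'k1': -0.04057660479395929, 'hand_eye': array([[-1.28194116e-03, -9.67957003e-01, -2.51112717e-01,
         7.28609130e+01],
       [ 9.99998339e-01, -1.56628886e-03,  9.32494565e-04,
         4.40232876e-01],
       [-1.29592970e-03, -2.51111105e-01,  9.67957403e-01,
        -1.78907825e+02],
       [ 0.00000000e+00,  0.00000000e+00,  0.00000000e+00,
         1.00000000e+00]])}
key []
control_box []
key_rest []
```

View pics/scene0.png

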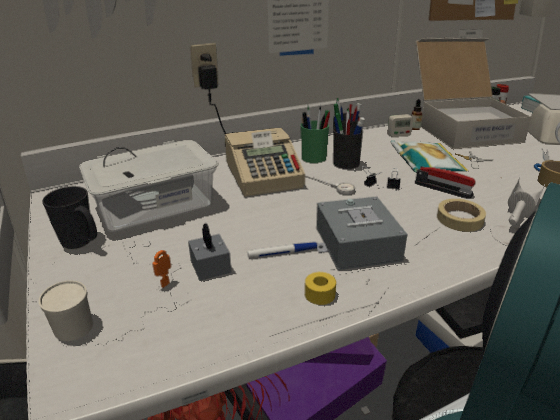

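View pics/side0.png

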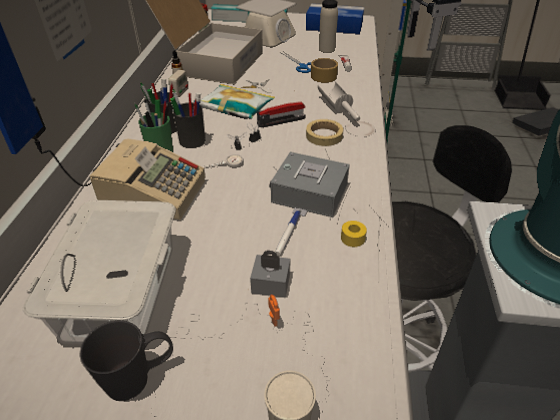

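View pics/wrist0.png

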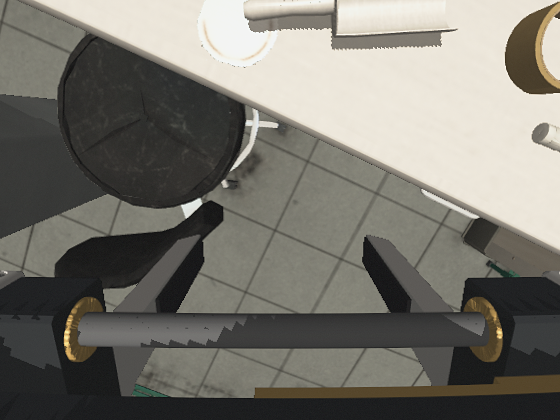

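```bash
cat > h.py <<'E'
from cell import *
import cv2, numpy as np
from scipy.spatial.transform import Rotation as Rn
def toolT(s=None):
    s=s or state(); T=np.eye(4); T[:3,:3]=Rn.from_quat(s['tool_rot']).as_matrix(); T[:3,3]=s['tool_pos']; return T
def camT(c,T=None):
    """camera->world"""
    m=camera_model(c)
    if c=='wrist': return (toolT() if T is None else T)@m['hand_eye']
    W=np.eye(4); W[:3,:3]=m['R'].T; W[:3,3]=-m['R'].T@m['t']; return W
def ray(c,u,v):
    m=camera_model(c); K=np.array([[m['fx'],0,m['cx']],[0,m['fy'],m['cy']],[0,0,1]])
    p=cv2.undistortPoints(np.array([[[u,v]]],float),K,np.array([m['k1'],0,0,0])).reshape(2)
    return np.array([p[0],p[1],1])
def at_z(c,u,v,z,T=None):
    W=camT(c,T); r=W[:3,:3]@ray(c,u,v); o=W[:3,3]; return o+r*(z-o[2])/r[2]
def at_d(c,u,v,d,T=None):
    W=camT(c,T); return W[:3,:3]@(ray(c,u,v)*d)+W[:3,3]
def proj(c,X,T=None):
    W=np.linalg.inv(camT(c,T)); m=camera_model(c); p=W[:3,:3]@np.asarray(X,float)+W[:3,3]; s=p[:2]/p[2]; s=s*(1+m['k1']*(s@s))
    return np.array([m['fx']*s[0]+m['cx'],m['fy']*s[1]+m['cy']])
def cloud(c,d,T=None):
    m=camera_model(c); K=np.array([[m['fx'],0,m['cx']],[0,m['fy'],m['cy']],[0,0,1]])
    vv,uu=np.mgrid[0:d.shape[0],0:d.shape[1]]
    p=cv2.undistortPoints(np.stack([uu,vv],-1).reshape(-1,1,2).astype(float),K,np.array([m['k1'],0,0,0])).reshape(-1,2)
    P=np.c_[p,np.ones(len(p))]*d.reshape(-1,1); W=camT(c,T); P=P@W[:3,:3].T+W[:3,3]; P[d.reshape(-1)==0]=np.nan
    return P.reshape(*d.shape,3)
E
python3 - <<'E'
from h import *
for c,x in (("scene",[[-202.2,98.1,765.2],[-125.7,56.3,798.4],[152.2,38,836.8],[-120.9,87.3,795.6]]),("side",[[-11,174.1,800.1],[-26.4,97.6,858.1],[56.2,-56.6,1048.3],[-20,133,860.4]])):
    W=camT(c)
    for p in x:
        w=W[:3,:3]@np.array(p)+W[:3,3]; print(c,w.round(),proj(c,w).round())
E
```

```text
scene [552. 237.  48.] [159. 266.]
scene [564. 147.  67.] [207. 240.]
scene [ 485. -123.   61.] [362. 229.]
scene [546. 150.  41.] [210. 258.]
side [555. 240.  48.] [276. 310.]
side [581. 148.  68.] [268. 261.]
side [ 527. -104.   59.] [307. 183.]
side [572. 169.  39.] [271. 280.]
```

Run:
```python
from h import *
a,da=read_camera("scene"); b,db=read_camera("side")
def crop(p,u0,v0,w,h,f): return cv2.resize(p[v0:v0+h,u0:u0+w],None,fx=f,fy=f,interpolation=cv2.INTER_CUBIC)
A=crop(a,140,210,100,90,4);B=crop(b,230,230,100,90,4)
cv2.imwrite("pics/keys.png",np.hstack([A,B]))
A=crop(a,310,190,100,80,4);B=crop(b,262,145,100,80,4)
cv2.imwrite("pics/box.png",np.hstack([A,B]))
np.savez("d0.npz",a=a,b=b,ca=cloud("scene",da),cb=cloud("side",db))
ca=cloud("scene",da);cb=cloud("side",db)
for n,c in(("scene",ca),("side",cb)):
  for nm,cx,cy,zr,R in(("rest",565,155,(40,50),60),("box",500,-115,(55,64),110),("key",565,155,(55,100),40)):
    m=(abs(c[...,0]-cx)<R)&(abs(c[...,1]-cy)<R)&(c[...,2]>zr[0])&(c[...,2]<zr[1])
    P=c[m]; 
    if len(P)<5: print(n,nm,len(P));continue
    r=cv2.minAreaRect(P[:,:2].astype(np.float32)); print(n,nm,len(P),r,np.median(P,0).round(1),P.max(0).round(1))
```

```text
scene rest 701 ((577.0512084960938, 142.8924560546875), (61.1530647277832, 70.1808853149414), 87.85433197021484) [567.  148.1  46. ] [613.1 174.3  49.9]
scene box 2508 ((522.1781616210938, -142.12008666992188), (133.16322326660156, 154.72914123535156), 75.63035583496094) [ 502.5 -129.1   60.4] [609.3 -61.7  64. ]
scene key 158 ((574.3849487304688, 144.06784057617188), (10.01771068572998, 32.5953369140625), 88.18757629394531) [566.  146.1  74.9] [590.8 149.5  92.2]
side rest 658 ((577.419921875, 143.34654235839844), (62.436668395996094, 66.30172729492188), 87.78404998779297) [574.9 152.9  43.1] [611.6 174.9  49.2]
side box 2166 ((521.7916259765625, -142.79800415039062), (135.1597900390625, 150.71783447265625), 75.92680358886719) [ 519.3 -133.2   58.2] [608.6 -60.1  64. ]
side key 241 ((577.4675903320312, 145.524169921875), (11.302892684936523, 33.92339324951172), 83.70539855957031) [576.9 146.9  72.7] [594.2 151.3  90.5]
```

View pics/keys.png

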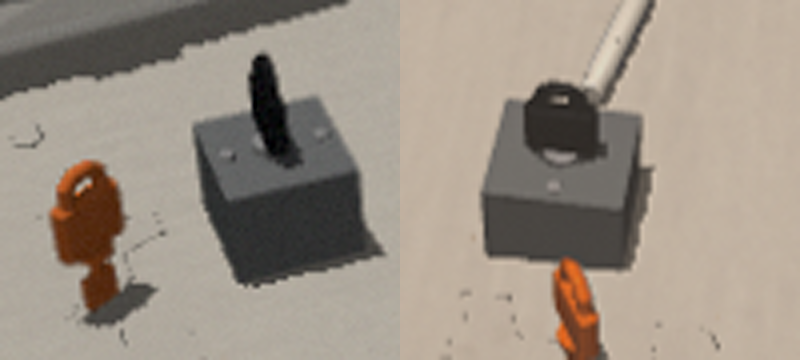

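View pics/box.png

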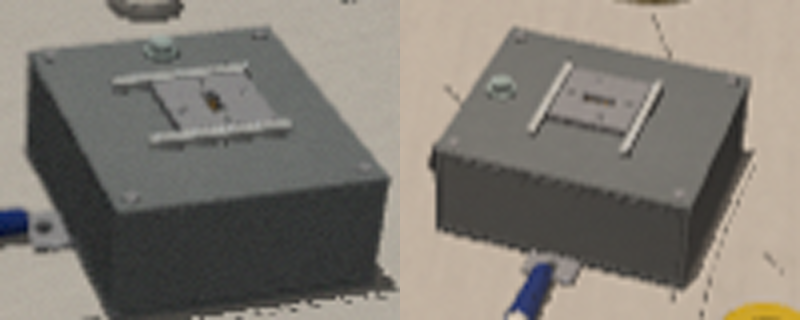

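```bash
cat >> h.py <<'E'
def goal(x,y,z,head):
    """print tool-frame shift(m)/rotvec from current measured pose to tool-down pose with tool x heading deg"""
    T=toolT(); h=np.radians(head); c,s=np.cos(h),np.sin(h)
    R=np.array([[c,s,0],[s,-c,0],[0,0,-1.]])
    d=T[:3,:3].T@(np.array([x,y,z])-T[:3,3])/1000
    rv=Rn.from_matrix(T[:3,:3].T@R).as_rotvec()
    cur=np.degrees(np.arctan2(T[1,0],T[0,0]))
    print('shift',d.round(4),'rot',rv.round(4),'cur heading',cur.round(2))
def st():
    s=state(); T=toolT(s)
    print('t',round(s['time_s'],2),'pos',s['tool_pos'].round(1),'head',np.degrees(np.arctan2(T[1,0],T[0,0])).round(2),'tilt',T[:3,2].round(4),'F',s['force'].round(1),'M',s['ft_torque'].round(3),'open',round(s['opening'],1),'q',s['joints'].round(2))
E
python3 -c "
from h import *
goal(522,-142,240,165.8)"
```

```text
shift [ 0.4153 -0.2784 -0.0346] rot [-0.000e+00 -1.000e-04 -2.464e+00] cur heading 24.63
```

```bash
python3 -m inch '[[0.415,-0.278,-0.035,0,0,-2.46,-1],[0.415,-0.278,-0.035,0,0,-2.46,-1],[0.415,-0.278,-0.035,0,0,-2.46,-1],[0.415,-0.278,-0.035,0,0,-2.46,-1],[0.415,-0.278,-0.035,0,0,-2.46,-1],[0.415,-0.278,-0.035,0,0,-2.46,-1],[0.415,-0.278,-0.035,0,0,-2.46,-1],[0.415,-0.278,-0.035,0,0,-2.46,-1],[0.415,-0.278,-0.035,0,0,-2.46,-1],[0.415,-0.278,-0.035,0,0,-2.46,-1],[0.415,-0.278,-0.035,0,0,-2.46,-1],[0.415,-0.278,-0.035,0,0,-2.46,-1]]'; python3 -c "
from h import *
st(); goal(522,-142,220,165.8)"
```

```text
time_s: 2.2
tool_pos: [521.8, -142.5, 240.5]
tool_rot: [0.226, 0.974, -0.0, 0.0]
force: [-0.5, 0.4, 0.1]
opening: 94.3
t 2.2 pos [ 521.8 -142.5  240.5] head 153.9 tilt [ 0.e+00 -1.e-04 -1.e+00] F [-0.5  0.4  0.1] M [ 0.028 -0.165  0.046] open 94.3 q [ 0.72  0.29 -0.62  1.77  0.18  1.15  1.17]
shift [0.0001 0.0005 0.0205] rot [-0.      0.     -0.2078] cur heading 153.9
```

```bash
python3 -m inch '[[0,0,0.02,0,0,-0.208,-1],[0,0,0.02,0,0,-0.208,-1],[0,0,0.02,0,0,-0.208,-1]]'
python3 - <<'E'
from h import *
st(); T=toolT(); p,d=read_camera("wrist"); cv2.imwrite("pics/wbox.png",p); np.savez("wbox.npz",p=p,d=d,T=T)
c=cloud("wrist",d,T)
m=(abs(c[...,0]-522)<110)&(abs(c[...,1]+142)<110)&(c[...,2]>52)&(c[...,2]<70)
P=c[m]; print(cv2.minAreaRect(P[:,:2].astype(np.float32)))
E
```

```text
time_s: 2.58
tool_pos: [522.0, -142.5, 221.0]
tool_rot: [0.128, 0.992, 0.0, 0.0]
force: [0.2, -0.3, 0.4]
opening: 94.3
t 2.58 pos [ 522.  -142.5  221. ] head 165.24 tilt [ 3.e-04  0.e+00 -1.e+00] F [ 0.2 -0.3  0.4] M [ 0.083 -0.095 -0.017] open 94.3 q [ 0.74  0.31 -0.65  1.79  0.21  1.11  1.34]
((523.0304565429688, -144.62603759765625), (130.55653381347656, 150.93663024902344), 75.74078369140625)
```

View pics/wbox.png

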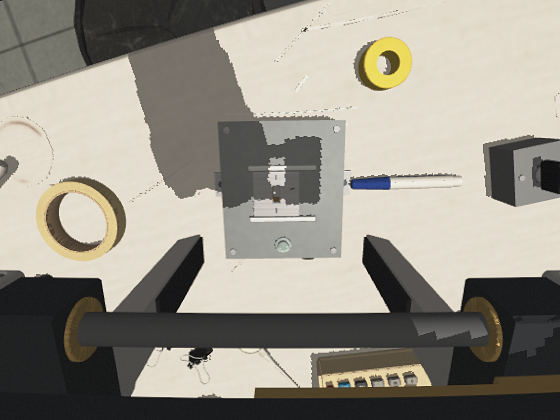

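Run:
```python
from h import *
z=np.load("wbox.npz");p=z['p'];T=z['T'];d=z['d']
g=p[155:230,235:335].astype(float); g=np.clip((g/255)**0.5*255,0,255).astype(np.uint8)
cv2.imwrite("pics/wboxc.png",cv2.resize(g,None,fx=8,fy=8,interpolation=cv2.INTER_NEAREST))
for q in [(283,190)]: print(at_z("wrist",*q,65,T))
```

```text
[ 519.09475034 -142.29994513   65.        ]
```

View pics/wboxc.png

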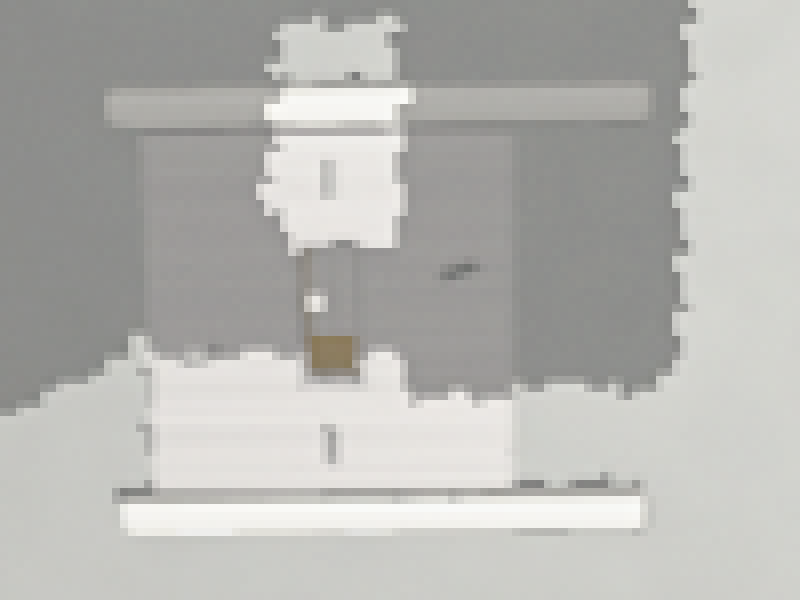

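Run:
```python
from h import *
z=np.load("wbox.npz");T=z['T']
f=lambda a,b,zz:at_z("wrist",235+a/8-.5,155+b/8-.5,zz,T).round(2)
print('hole',f(331,311,65)); 
cs=[f(*q,65) for q in((303,245),(358,245),(303,378),(358,378))];print(cs)
print('strips',f(105,104,66),f(648,104,66),f(118,511,66),f(645,511,66), np.mean([f(105,104,66),f(648,104,66),f(118,511,66),f(645,511,66)],0))
print('plate',f(145,136,65),f(515,136,65),f(152,486,65),f(513,486,65))
def ang(a,b):
    v=(b-a)[:2]; return np.degrees(np.arctan2(v[1],v[0]))
print(ang(f(105,104,66),f(648,104,66)),ang(f(118,520,66),f(645,520,66)))
# view target for rest from same relative geometry
goal(577.2,143.1,200,177.8)
for c in("scene","side"): 
    print(c,proj(c,f(331,311,65)))
```

```text
hole [ 520.68 -150.46   65.  ]
[array([ 511.24, -151.69,   65.  ]), array([ 513.08, -144.76,   65.  ]), array([ 528.47, -156.4 ,   65.  ]), array([ 530.33, -149.38,   65.  ])]
strips [ 486.79 -171.35   66.  ] [ 504.63 -103.94   66.  ] [ 539.57 -185.04   66.  ] [ 557.56 -116.97   66.  ] [ 522.1375 -144.325    66.    ]
plate [ 492.2  -167.66   65.  ] [ 504.44 -121.45   65.  ] [ 537.64 -179.84   65.  ] [ 549.97 -133.2    65.  ]
75.17655711479408 75.18484696081342
shift [0.0195 0.2903 0.0211] rot [-1.00e-04  6.00e-04 -2.19e-01] cur heading 165.25
scene [363.50468088 214.72480834]
side [311.46403009 168.69250178]
```

```bash
python3 -m inch '[[0.0195,0.29,0.011,0,0,-0.219,-1],[0.0195,0.29,0.011,0,0,-0.219,-1],[0.0195,0.29,0.011,0,0,-0.219,-1],[0.0195,0.29,0.011,0,0,-0.219,-1],[0.0195,0.29,0.011,0,0,-0.219,-1],[0.0195,0.29,0.011,0,0,-0.219,-1],[0.0195,0.29,0.011,0,0,-0.219,-1]]'
python3 - <<'E'
from h import *
st(); T=toolT(); p,d=read_camera("wrist"); cv2.imwrite("pics/wrest.png",p); np.savez("wrest.npz",p=p,d=d,T=T)
c=cloud("wrist",d,T)
m=(abs(c[...,0]-577)<60)&(abs(c[...,1]-143)<60)&(c[...,2]>38)&(c[...,2]<52)
P=c[m]; print('rest',cv2.minAreaRect(P[:,:2].astype(np.float32)))
m=(abs(c[...,0]-577)<40)&(abs(c[...,1]-143)<40)&(c[...,2]>58)&(c[...,2]<100)
P=c[m]; print('key',cv2.minAreaRect(P[:,:2].astype(np.float32)),P.max(0))
g=p[130:260,210:350].astype(float); g=np.clip((g/255)**0.5*255,0,255).astype(np.uint8)
cv2.imwrite("pics/wrestc.png",cv2.resize(g,None,fx=4,fy=4,interpolation=cv2.INTER_NEAREST))
E
```

```text
time_s: 3.5
tool_pos: [576.0, 142.5, 209.7]
tool_rot: [0.018, 1.0, -0.0, 0.0]
force: [0.2, -0.2, 0.3]
opening: 94.2
t 3.5 pos [576.  142.5 209.7] head 177.9 tilt [ 3.e-04 -4.e-04 -1.e+00] F [ 0.2 -0.2  0.3] M [ 0.018 -0.084  0.005] open 94.2 q [ 0.27  0.45 -0.75  1.67  0.33  1.15  0.97]
rest ((578.10205078125, 141.0016632080078), (60.143348693847656, 66.10086822509766), 87.59040069580078)
key ((578.5652465820312, 141.76705932617188), (9.925354957580566, 34.49658203125), 86.56168365478516) [595.68287117 147.35706394  92.62235203]
```

View pics/wrestc.png

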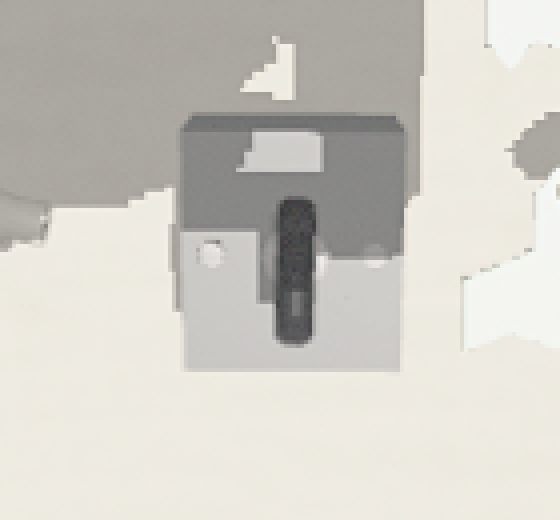

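```bash
python3 -c "
from h import *
goal(577.7,142,51,177.3)"
```

```text
shift [-0.0017  0.0002  0.1587] rot [-0.0006  0.0003  0.0099] cur heading 177.87
```

```bash
python3 -m inch '[[-0.0017,0,0.05,0,0,0.01,-1],[-0.0017,0,0.1,0,0,0.01,-1],[-0.0017,0,0.13,0,0,0.01,-1],[-0.0017,0,0.147,0,0,0.01,-1],[-0.0017,0,0.157,0,0,0.01,-1],[-0.0017,0,0.158,0,0,0.01,-1],[-0.0017,0,0.158,0,0,0.01,-1]]'; python3 -c "
from h import *
st();p,d=read_camera('wrist'); cv2.imwrite('pics/pre.png',p);p,d=read_camera('side'); cv2.imwrite('pics/pres.png',cv2.resize(p[200:330,190:350],None,fx=4,fy=4))"
```

```text
time_s: 4.42
tool_pos: [578.0, 143.1, 52.3]
tool_rot: [0.023, 1.0, 0.0, 0.001]
force: [0.3, -0.4, 0.4]
opening: 93.8
t 4.42 pos [578.  143.1  52.3] head 177.42 tilt [ 1.2e-03  2.0e-04 -1.0e+00] F [ 0.3 -0.4  0.4] M [ 0.063 -0.114  0.071] open 93.8 q [ 0.19  0.64 -0.65  1.79  0.49  0.88  0.84]
```

View pics/pres.png

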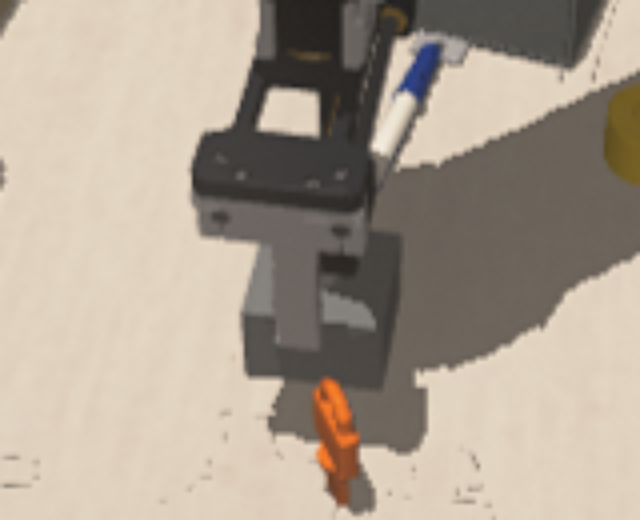

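View pics/pre.png

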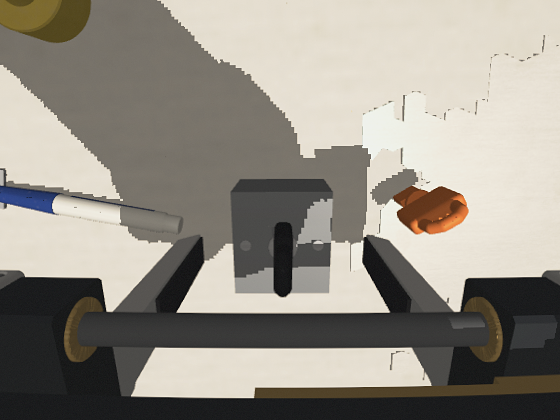

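```bash
python3 -m inch '[[0,0,0,0,0,0,1],[0,0,0,0,0,0,1],[0,0,0,0,0,0,1],[0,0,0,0,0,0,1],[0,0,0,0,0,0,1],[0,0,0,0,0,0,1],[0,0,0,0,0,0,1],[0,0,0,0,0,0,1]]' 45; python3 -c "
from h import *
st()"
```

```text
time_s: 5.52
tool_pos: [577.5, 143.1, 51.4]
tool_rot: [0.022, 1.0, 0.0, -0.0]
force: [0.7, -0.5, -0.1]
opening: 17.4
t 5.53 pos [577.5 143.1  51.4] head 177.43 tilt [-1.e-04  1.e-04 -1.e+00] F [ 0.7 -0.5 -0.1] M [ 0.103 -0.135  0.007] open 17.4 q [ 0.19  0.64 -0.65  1.79  0.49  0.88  0.84]
```

```bash
python3 -m inch '[[0,0,0,0,0,0,1],[0,0,0,0,0,0,1],[0,0,0,0,0,0,1],[0,0,0,0,0,0,1]]'; python3 -c "
from h import *
st();p,d=read_camera('wrist');cv2.imwrite('pics/grip.png',p)"
```

```text
time_s: 6.02
tool_pos: [577.5, 143.1, 51.4]
tool_rot: [0.022, 1.0, 0.0, -0.0]
force: [-0.1, -0.7, -0.2]
opening: 9.9
t 6.03 pos [577.5 143.1  51.4] head 177.43 tilt [-0.e+00  1.e-04 -1.e+00] F [-0.1 -0.7 -0.2] M [ 0.124 -0.099  0.02 ] open 9.9 q [ 0.19  0.64 -0.65  1.79  0.49  0.88  0.84]
```

View pics/grip.png

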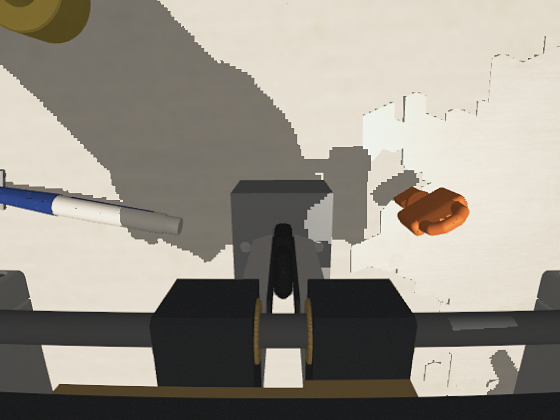

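```bash
python3 -c "
from h import *
goal(520.4,-148.5,150,165.2)"
python3 -m inch '[[0,0,-0.02,0,0,0,1],[0,0,-0.06,0,0,0,1],[0,0,-0.12,0,0,0,1],[0,0,-0.12,0,0,0,1]]'; python3 -c "
from h import *
st();goal(520.4,-148.5,125,165.2)"
```

```text
shift [ 0.044  -0.2938 -0.0986] rot [ 1.000e-04 -0.000e+00  2.136e-01] cur heading 177.44
time_s: 6.58
tool_pos: [579.4, 144.1, 177.0]
tool_rot: [0.022, 1.0, 0.001, 0.004]
force: [-0.6, -0.1, -1.8]
opening: 9.4
t 6.58 pos [579.4 144.1 177. ] head 177.45 tilt [ 0.0071  0.0013 -1.    ] F [-0.6 -0.1 -1.8] M [ 0.046 -0.169  0.043] open 9.4 q [ 0.26  0.49 -0.74  1.7   0.37  1.09  0.93]
shift [ 0.0463 -0.295   0.0512] rot [0.0024 0.0068 0.2138] cur heading 177.45
```

```bash
python3 -m inch '[[0.044,-0.2938,0,0,0,0.2136,1],[0.044,-0.2938,0,0,0,0.2136,1],[0.044,-0.2938,0,0,0,0.2136,1],[0.044,-0.2938,0,0,0,0.2136,1],[0.044,-0.2938,0,0,0,0.2136,1],[0.044,-0.2938,0.03,0,0,0.2136,1],[0.044,-0.2938,0.046,0,0,0.2136,1],[0.044,-0.2938,0.046,0,0,0.2136,1],[0.044,-0.2938,0.046,0,0,0.2136,1],[0.044,-0.2938,0.046,0,0,0.2136,1]]'
python3 - <<'E'
from h import *
st()
for c in("scene","side"):
    p,d=read_camera(c); cv2.imwrite(f"pics/hov_{c}f.png",p)
    u,v=proj(c,[520,-148,80]).astype(int); print(c,u,v)
    g=p[v-50:v+50,u-65:u+65].astype(float); g=np.clip((g/255)**0.5*255,0,255).astype(np.uint8)
    cv2.imwrite(f"pics/hov_{c}.png",cv2.resize(g,None,fx=6,fy=6,interpolation=cv2.INTER_NEAREST))
E
```

```text
time_s: 7.82
tool_pos: [520.9, -148.2, 126.2]
tool_rot: [0.128, 0.992, -0.0, 0.0]
force: [-0.3, -0.9, -1.6]
opening: 9.9
t 7.83 pos [ 520.9 -148.2  126.2] head 165.24 tilt [ 9.e-04 -3.e-04 -1.e+00] F [-0.3 -0.9 -1.6] M [ 0.042 -0.094  0.042] open 9.9 q [ 0.72  0.43 -0.62  1.88  0.31  0.93  1.27]
scene 363 208
side 311 164
```

View pics/hov_scene.png

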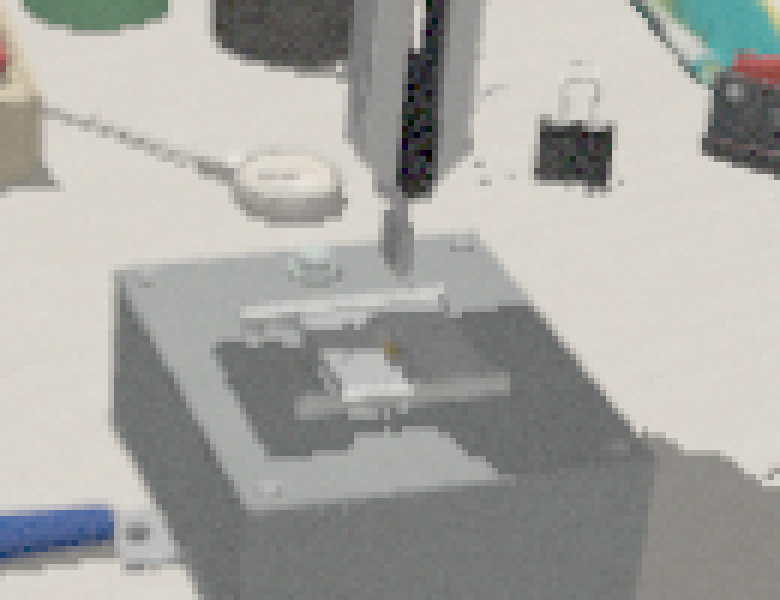

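View pics/hov_side.png

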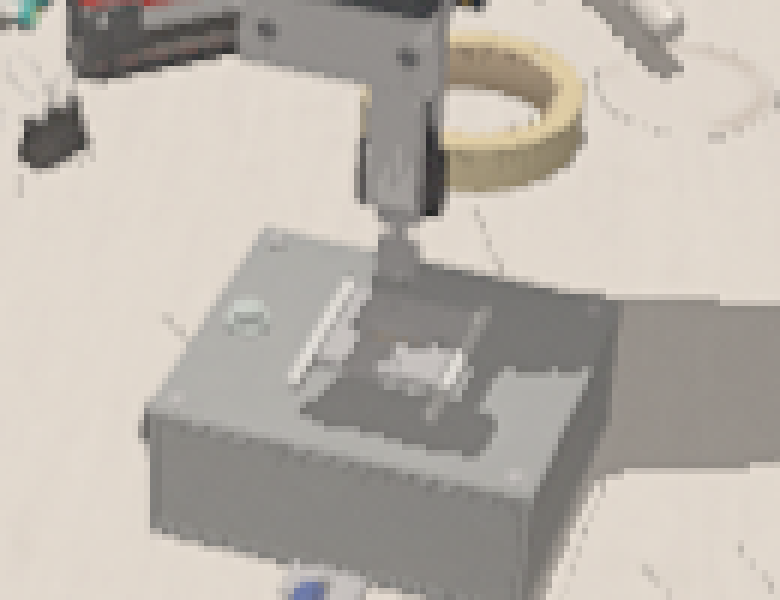

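Run:
```python
from h import *
z=np.load("d0.npz")
for c,k,ob in(("scene","a",(363.7,202.8)),("side","b",(311.5,160.2))):
    print(c,'blade pred',proj(c,[520.9,-148.2,93.8]),'obs',ob)
    for y in(-147,-148.5,-150.5): print(' hole pred',y,proj(c,[520.4,y,65]))
    u,v=proj(c,[520.4,-149,65]).astype(int)
    g=z[k][v-20:v+21,u-25:u+26].astype(float); g=np.clip((g/255)**0.5*255,0,255).astype(np.uint8)
    g=cv2.resize(g,None,fx=12,fy=12,interpolation=cv2.INTER_NEAREST); print('crop origin',u-25,v-20)
    cv2.imwrite(f"pics/hole_{c}.png",g)
```

```text
scene blade pred [363.68189769 201.7593005 ] obs (363.7, 202.8)
 hole pred -147 [362.0882559  215.19621666]
 hole pred -148.5 [362.73877188 215.02047773]
 hole pred -150.5 [363.60461468 214.78653694]
crop origin 337 194
side blade pred [311.81591461 158.97377807] obs (311.5, 160.2)
 hole pred -147 [311.48381877 169.58691764]
 hole pred -148.5 [311.52784295 169.20216901]
 hole pred -150.5 [311.58640128 168.69041134]
crop origin 286 149
```

View pics/hole_scene.png

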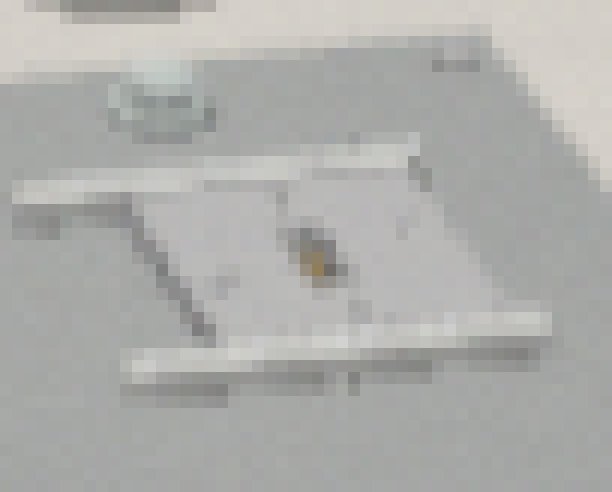

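View pics/hole_side.png

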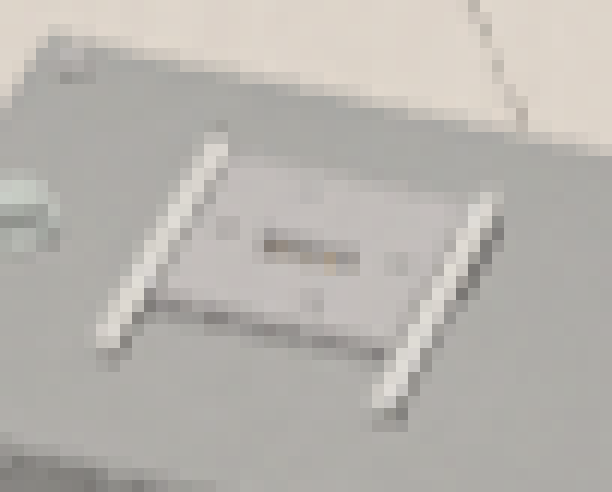

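```bash
python3 -m inch '[[0,0,0.012,0,0,0,1],[0,0,0.02,0,0,0,1],[0,0,0.025,0,0,0,1],[0,0,0.025,0,0,0,1],[0,0,0.025,0,0,0,1]]'
python3 - <<'E'
from h import *
st()
for c in("scene","side"):
    p,d=read_camera(c)
    u,v=proj(c,[520,-148,70]).astype(int)
    g=p[v-30:v+30,u-30:u+30].astype(float); g=np.clip((g/255)**0.5*255,0,255).astype(np.uint8)
    cv2.imwrite(f"pics/h2_{c}.png",cv2.resize(g,None,fx=6,fy=6,interpolation=cv2.INTER_NEAREST))
a=cv2.imread("pics/h2_scene.png");b=cv2.imread("pics/h2_side.png");cv2.imwrite("pics/h2.png",np.hstack([a,b]))
E
```

```text
time_s: 8.55
tool_pos: [520.5, -148.5, 100.6]
tool_rot: [0.129, 0.992, 0.0, 0.0]
force: [-0.7, 0.5, -0.8]
opening: 9.7
t 8.55 pos [ 520.5 -148.5  100.6] head 165.2 tilt [ 1.e-04  0.e+00 -1.e+00] F [-0.7  0.5 -0.8] M [ 0.043 -0.11  -0.009] open 9.7 q [ 0.7   0.46 -0.6   1.9   0.34  0.88  1.25]
```

View pics/h2.png

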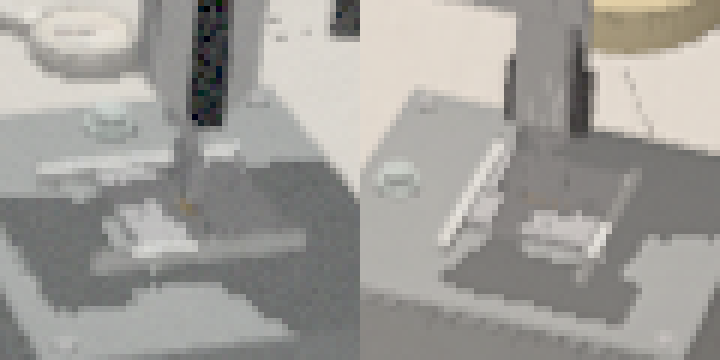

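```bash
python3 -m inch '[[0,0,0.0015,0,0,0,1],[0,0,0.003,0,0,0,1],[0,0,0.004,0,0,0,1],[0,0,0.004,0,0,0,1]]'; python3 -c "
from h import *
st()"
```

```text
time_s: 9.15
tool_pos: [520.3, -148.7, 96.3]
tool_rot: [0.129, 0.992, -0.0, -0.0]
force: [1.3, -1.5, -1.8]
opening: 9.7
t 9.15 pos [ 520.3 -148.7   96.3] head 165.19 tilt [-2.e-04 -1.e-04 -1.e+00] F [ 1.3 -1.5 -1.8] M [-0.417 -0.171  0.045] open 9.7 q [ 0.7   0.47 -0.6   1.9   0.34  0.87  1.24]
```

```bash
python3 -m inch '[[0,0,0.001,0,0,0,1],[0,0,0.0015,0,0,0,1],[0,0,0.0015,0,0,0,1]]'; python3 -c "
from h import *
st()"
```

```text
time_s: 9.52
tool_pos: [520.3, -148.7, 94.9]
tool_rot: [0.129, 0.992, -0.0, -0.0]
force: [-1.1, -3.9, -0.9]
opening: 9.9
t 9.53 pos [ 520.3 -148.7   94.9] head 165.19 tilt [-2.e-04 -2.e-04 -1.e+00] F [-1.1 -3.9 -0.9] M [-0.83  -0.004 -0.003] open 9.9 q [ 0.7   0.47 -0.6   1.9   0.34  0.87  1.24]
```

```bash
python3 -m inch '[[0,-0.0006,0,0,0,0,1],[0,-0.001,0,0,0,0,1],[0,-0.001,0.001,0,0,0,1],[0,-0.001,0.002,0,0,0,1]]'; python3 -c "
from h import *
st()"
```

```text
time_s: 10.02
tool_pos: [520.1, -149.3, 92.8]
tool_rot: [0.129, 0.992, 0.0, -0.0]
force: [0.5, 0.3, -0.3]
opening: 9.3
t 10.03 pos [ 520.1 -149.3   92.8] head 165.2 tilt [-0.e+00  2.e-04 -1.e+00] F [ 0.5  0.3 -0.3] M [ 0.053 -0.143 -0.006] open 9.3 q [ 0.7   0.47 -0.6   1.9   0.34  0.86  1.24]
```

Force vanished; the blade is in the hole. Continue down in steps.

```bash
python3 -m inch '[[0,0,0.002,0,0,0,1],[0,0,0.004,0,0,0,1],[0,0,0.006,0,0,0,1],[0,0,0.006,0,0,0,1]]'; python3 -c "
from h import *
st()"; python3 -m inch '[[0,0,0.002,0,0,0,1],[0,0,0.004,0,0,0,1],[0,0,0.004,0,0,0,1]]'; python3 -c "
from h import *
st()"
```

```text
time_s: 10.52
tool_pos: [520.0, -149.4, 86.7]
tool_rot: [0.129, 0.992, 0.0, -0.0]
force: [0.8, 0.0, -0.4]
opening: 9.5
t 10.53 pos [ 520.  -149.4   86.7] head 165.2 tilt [-3.e-04  2.e-04 -1.e+00] F [ 0.8  0.  -0.4] M [ 0.008 -0.129  0.023] open 9.5 q [ 0.7   0.48 -0.59  1.91  0.35  0.85  1.24]
time_s: 10.9
tool_pos: [520.0, -149.4, 82.8]
tool_rot: [0.129, 0.992, 0.0, -0.0]
force: [0.1, -0.2, -1.4]
opening: 9.3
t 10.9 pos [ 520.  -149.4   82.8] head 165.2 tilt [-3.e-04  2.e-04 -1.e+00] F [ 0.1 -0.2 -1.4] M [ 0.028 -0.097  0.018] open 9.3 q [ 0.69  0.49 -0.59  1.91  0.36  0.85  1.23]
```

```bash
python3 -m inch '[[0,0,0.002,0,0,0,1],[0,0,0.004,0,0,0,1],[0,0,0.006,0,0,0,1],[0,0,0.006,0,0,0,1]]'; python3 -c "
from h import *
st()"; python3 -m inch '[[0,0,0.001,0,0,0,1],[0,0,0.002,0,0,0,1],[0,0,0.003,0,0,0,1],[0,0,0.003,0,0,0,1]]'; python3 -c "
from h import *
st()"
```

```text
time_s: 11.4
tool_pos: [520.0, -149.4, 76.8]
tool_rot: [0.129, 0.992, 0.0, -0.0]
force: [-0.3, 0.6, -0.9]
opening: 9.8
t 11.4 pos [ 520.  -149.4   76.8] head 165.2 tilt [-3.e-04  2.e-04 -1.e+00] F [-0.3  0.6 -0.9] M [ 0.113 -0.103  0.002] open 9.8 q [ 0.69  0.5  -0.58  1.91  0.36  0.84  1.23]
time_s: 11.9
tool_pos: [520.1, -149.4, 73.9]
tool_rot: [0.129, 0.992, 0.0, -0.0]
force: [-0.6, 0.3, -1.1]
opening: 9.6
t 11.9 pos [ 520.1 -149.4   73.9] head 165.2 tilt [-2.e-04  1.e-04 -1.e+00] F [-0.6  0.3 -1.1] M [-0.006 -0.145 -0.015] open 9.6 q [ 0.69  0.5  -0.58  1.92  0.37  0.83  1.22]
```

```bash
python3 -m inch '[[0,0,0.0007,0,0,0,1],[0,0,0.0015,0,0,0,1],[0,0,0.002,0,0,0,1],[0,0,0.002,0,0,0,1]]'; python3 -c "
from h import *
st()"
```

```text
time_s: 12.4
tool_pos: [520.1, -149.4, 71.9]
tool_rot: [0.129, 0.992, 0.0, -0.0]
force: [-0.6, 0.2, -1.3]
opening: 9.8
t 12.4 pos [ 520.1 -149.4   71.9] head 165.2 tilt [-2.e-04  1.e-04 -1.e+00] F [-0.6  0.2 -1.3] M [ 0.016 -0.161  0.06 ] open 9.8 q [ 0.69  0.51 -0.58  1.92  0.37  0.83  1.22]
```

```bash
python3 -m inch '[[0,0,0.0005,0,0,0,1],[0,0,0.0005,0,0,0,1]]'|grep -E "pos|force"; python3 -m inch '[[0,0,0.0005,0,0,0,1],[0,0,0.0005,0,0,0,1]]'|grep -E "pos|force"
```

```text
tool_pos: [520.1, -149.4, 71.4]
force: [0.7, -0.2, -0.6]
tool_pos: [520.2, -149.5, 71.3]
force: [-3.2, 1.0, 9.0]
```

```bash
python3 -m inch '[[0,0,0.0005,0,0,0,1],[0,0,0.0005,0,0,0,1]]'|grep -E "pos|force"
```

```text
tool_pos: [520.3, -149.5, 71.2]
force: [-6.5, 1.1, 17.5]
```

```bash
python3 -m inch '[[0,0,-0.0007,0,0,0,1],[0,0,-0.0007,0,0,0.1,1],[0,0,-0.0007,0,0,0.2,1],[0,0,-0.0007,0,0,0.3,1],[0,0,-0.0007,0,0,0.3,1]]' 55|grep -E "pos|force"; python3 -c "
from h import *
st()"
```

```text
tool_pos: [520.3, -149.5, 71.3]
force: [-0.5, -1.6, 4.1]
t 13.78 pos [ 520.3 -149.5   71.3] head 148.04 tilt [ 3.e-04 -4.e-04 -1.e+00] F [-0.5 -1.6  4.1] M [-0.223 -0.018  0.023] open 9.7 q [ 0.63  0.49 -0.51  1.92  0.32  0.81  0.96]
```

```bash
python3 -m inch '[[0,0,0,0,0,0.1,1],[0,0,0,0,0,0.2,1],[0,0,0,0,0,0.3,1],[0,0,0,0,0,0.4,1],[0,0,0,0,0,0.4,1]]'|grep -E "force"; python3 -c "
from h import *
st()"
```

```text
force: [0.6, -0.4, 5.7]
t 14.4 pos [ 520.5 -149.4   71.4] head 125.25 tilt [ 6.e-04 -3.e-04 -1.e+00] F [ 0.6 -0.4  5.7] M [-0.06  -0.265  0.04 ] open 9.7 q [ 0.56  0.47 -0.42  1.92  0.26  0.8   0.61]
```

```bash
python3 -m inch '[[0,0,0,0,0,0.1,1],[0,0,0,0,0,0.2,1],[0,0,0,0,0,0.3,1],[0,0,0,0,0,0.4,1],[0,0,0,0,0,0.4,1]]'|grep -E "force"; python3 -c "
from h import *
st()"
```

```text
force: [3.0, 1.0, 4.8]
t 15.03 pos [ 520.6 -149.3   71.4] head 102.4 tilt [ 8.e-04 -1.e-04 -1.e+00] F [3.  1.  4.8] M [ 0.047 -0.665  0.028] open 9.5 q [ 0.49  0.46 -0.33  1.92  0.2   0.79  0.26]
```

```bash
for i in 1 2; do python3 -m inch '[[0,0,0,0,0,0.05,1],[0,0,0,0,0,0.1,1],[0,0,0,0,0,0.1,1]]'>/dev/null; python3 -c "
from h import *
st()"; done
```

```text
t 15.4 pos [ 520.6 -149.4   71.3] head 96.71 tilt [ 8.e-04 -0.e+00 -1.e+00] F [2.5 0.1 5.8] M [ 0.152 -0.737 -0.033] open 9.3 q [ 0.47  0.46 -0.31  1.92  0.19  0.79  0.18]
t 15.78 pos [ 520.6 -149.4   71.3] head 90.98 tilt [ 9.e-04 -0.e+00 -1.e+00] F [3.4 1.  5.3] M [ 0.141 -0.842  0.032] open 9.5 q [ 0.45  0.46 -0.28  1.92  0.18  0.78  0.09]
```

```bash
for i in 1 2; do python3 -m inch '[[0,0,0,0,0,0.04,1],[0,0,0,0,0,0.04,1],[0,0,0,0,0,0.04,1]]'>/dev/null; python3 -c "
from h import *
st()"; done
```

```text
t 16.15 pos [ 520.6 -149.4   71.4] head 88.72 tilt [ 9.e-04 -0.e+00 -1.e+00] F [2.9 0.9 5.9] M [ 0.113 -0.895  0.043] open 10.1 q [ 0.44  0.46 -0.27  1.93  0.17  0.78  0.05]
t 16.52 pos [ 520.7 -149.4   71.4] head 86.44 tilt [ 0.001 -0.    -1.   ] F [ 2.7 -0.1  5.5] M [ 0.123 -0.909  0.036] open 10.0 q [ 0.44  0.45 -0.26  1.93  0.16  0.78  0.02]
```

```bash
for i in 1 2 ; do python3 -m inch '[[0,0,0,0,0,0.04,1],[0,0,0,0,0,0.04,1],[0,0,0,0,0,0.04,1]]'>/dev/null; python3 -c "
from h import *
st()"; done
```

```text
t 16.9 pos [ 520.7 -149.4   71.3] head 84.13 tilt [ 1.e-03 -1.e-04 -1.e+00] F [3.1 0.2 5.2] M [ 0.111 -1.017  0.071] open 9.4 q [ 0.43  0.45 -0.26  1.93  0.16  0.78 -0.02]
t 17.27 pos [ 520.7 -149.4   71.4] head 81.82 tilt [ 1.1e-03 -1.0e-04 -1.0e+00] F [4.7 0.5 5.6] M [ 0.12  -1.125  0.081] open 9.5 q [ 0.42  0.45 -0.25  1.93  0.15  0.78 -0.05]
```

```bash
for i in 1 2 ; do python3 -m inch '[[0,0,0,0,0,0.04,1],[0,0,0,0,0,0.04,1],[0,0,0,0,0,0.04,1]]'>/dev/null; python3 -c "
from h import *
st()"; done
```

```text
t 17.65 pos [ 520.7 -149.4   71.4] head 79.52 tilt [ 1.1e-03 -1.0e-04 -1.0e+00] F [4.8 1.6 4.8] M [ 0.073 -1.333  0.101] open 9.5 q [ 0.42  0.45 -0.24  1.93  0.15  0.78 -0.09]
t 18.02 pos [ 520.6 -149.4   71.3] head 77.22 tilt [ 1.e-03 -1.e-04 -1.e+00] F [5.  0.3 5. ] M [ 0.104 -1.406  0.125] open 9.7 q [ 0.41  0.45 -0.23  1.93  0.14  0.78 -0.12]
```

```bash
for i in 1 2 ; do python3 -m inch '[[0,0,0,0,0,0.04,1],[0,0,0,0,0,0.04,1],[0,0,0,0,0,0.04,1]]'>/dev/null; python3 -c "
from h import *
st()"; done
```

```text
t 18.4 pos [ 520.7 -149.4   71.3] head 74.91 tilt [ 1.e-03 -1.e-04 -1.e+00] F [5.2 0.6 5. ] M [ 0.073 -1.406  0.269] open 9.5 q [ 0.4   0.45 -0.22  1.93  0.14  0.78 -0.16]
t 18.77 pos [ 520.7 -149.5   71.4] head 72.62 tilt [ 1.1e-03 -2.0e-04 -1.0e+00] F [ 5.3 -0.3  5.1] M [ 0.052 -1.521  0.271] open 9.5 q [ 0.39  0.45 -0.21  1.93  0.13  0.78 -0.19]
```

```bash
python3 -m inch '[[0,0,0,0,0,-0.12,1],[0,0,0,0,0,-0.24,1],[0,0,0,0,0,-0.36,1],[0,0,0,0,0,-0.48,1],[0,0,0,0,0,-0.6,1],[0,0,0,0,0,-0.72,1],[0,0,0,0,0,-0.84,1],[0,0,0,0,0,-0.84,1]]'>/dev/null; python3 -c "
from h import *
st()"; python3 -m inch '[[0,0,0,0,0,-0.12,1],[0,0,0,0,0,-0.24,1],[0,0,0,0,0,-0.36,1],[0,0,0,0,0,-0.48,1],[0,0,0,0,0,-0.56,1],[0,0,0,0,0,-0.6,1],[0,0,0,0,0,-0.6,1]]'>/dev/null; python3 -c "
from h import *
st()"
```

```text
t 19.77 pos [ 520.3 -149.3   71.3] head 120.84 tilt [ 4.e-04  4.e-04 -1.e+00] F [2.5 1.3 7.9] M [ 0.563 -0.855 -0.034] open 10.1 q [ 0.55  0.47 -0.4   1.92  0.25  0.8   0.55]
t 20.65 pos [ 520.  -149.6   71.3] head 155.13 tilt [-1.e-04 -0.e+00 -1.e+00] F [ 1.5  1.  10.1] M [ 0.287 -0.369  0.003] open 9.7 q [ 0.66  0.5  -0.54  1.92  0.34  0.82  1.07]
```

```bash
for i in 1 2 3 4; do python3 -m inch '[[0,0,0,0,0,-0.04,1],[0,0,0,0,0,-0.08,1],[0,0,0,0,0,-0.08,1],[0,0,0,0,0,-0.08,1]]'>/dev/null; python3 -c "
from h import *
st()"; done
```

```text
t 21.15 pos [ 520.  -149.6   71.3] head 159.68 tilt [-2.e-04 -1.e-04 -1.e+00] F [0.7 0.1 8.4] M [ 0.194 -0.344 -0.07 ] open 9.9 q [ 0.67  0.5  -0.56  1.92  0.35  0.82  1.14]
t 21.65 pos [ 520.  -149.6   71.3] head 164.27 tilt [-2.e-04 -2.e-04 -1.e+00] F [ 0.3 -0.1  9.5] M [ 0.091 -0.328 -0.012] open 9.2 q [ 0.68  0.5  -0.58  1.92  0.37  0.82  1.21]
t 22.15 pos [ 520.  -149.6   71.3] head 168.85 tilt [-2.e-04 -3.e-04 -1.e+00] F [0.1 0.2 9.4] M [ 0.027 -0.371 -0.038] open 9.5 q [ 0.7   0.51 -0.59  1.92  0.38  0.83  1.28]
t 22.65 pos [ 520.  -149.7   71.3] head 173.43 tilt [-2.e-04 -3.e-04 -1.e+00] F [ 0.2 -0.7  8.6] M [-0.046 -0.284 -0.07 ] open 9.6 q [ 0.71  0.51 -0.61  1.92  0.39  0.83  1.35]
```

```bash
for i in 1 2 3; do python3 -m inch '[[0,0,0,0,0,-0.03,1],[0,0,0,0,0,-0.05,1],[0,0,0,0,0,-0.05,1]]'>/dev/null; python3 -c "
from h import *
st()"; done
```

```text
t 23.02 pos [ 520.  -149.7   71.3] head 176.31 tilt [-2.e-04 -3.e-04 -1.e+00] F [ 0.4 -1.5  9.5] M [-0.079 -0.284 -0.036] open 9.5 q [ 0.72  0.52 -0.62  1.92  0.4   0.83  1.39]
t 23.4 pos [ 520.  -149.8   71.3] head 179.17 tilt [-2.e-04 -3.e-04 -1.e+00] F [ 0.7 -0.3  9.8] M [-0.065 -0.266 -0.113] open 9.2 q [ 0.73  0.52 -0.63  1.92  0.41  0.84  1.43]
t 23.77 pos [ 520.  -149.8   71.3] head -177.97 tilt [-2.e-04 -3.e-04 -1.e+00] F [ 0.3 -0.2  9.2] M [-0.073 -0.273 -0.168] open 9.6 q [ 0.74  0.52 -0.65  1.92  0.42  0.84  1.48]
```

```bash
for i in 1 2; do python3 -m inch '[[0,0,0,0,0,-0.03,1],[0,0,0,0,0,-0.04,1],[0,0,0,0,0,-0.04,1]]'>/dev/null; python3 -c "
from h import *
st()"; done
```

```text
t 24.15 pos [ 520.  -149.8   71.3] head -175.69 tilt [-2.e-04 -4.e-04 -1.e+00] F [0.3 0.  9.8] M [-0.106 -0.284 -0.266] open 9.8 q [ 0.74  0.53 -0.66  1.92  0.42  0.84  1.51]
t 24.52 pos [ 520.  -149.8   71.3] head -173.4 tilt [-2.e-04 -4.e-04 -1.e+00] F [ 0.4 -1.2  8.6] M [-0.174 -0.26  -0.272] open 9.7 q [ 0.75  0.53 -0.66  1.92  0.43  0.84  1.55]
```

```bash
python3 -m inch '[[0,0,0,0,0,0.1,1],[0,0,0,0,0,0.2,1],[0,0,0,0,0,0.3,1],[0,0,0,0,0,0.373,1],[0,0,0,0,0,0.373,1],[0,0,-0.001,0,0,0.373,1],[0,0,-0.001,0,0,0.373,1]]'>/dev/null; python3 -c "
from h import *
st()"
```

```text
t 25.4 pos [ 519.4 -149.5   71.7] head 165.12 tilt [-1.4e-03  2.0e-04 -1.0e+00] F [-0.2 -0.2 -0.6] M [ 0.042 -0.165 -0.015] open 9.6 q [ 0.69  0.5  -0.58  1.92  0.37  0.83  1.22]
```

```bash
python3 -m inch '[[0,0,-0.001,0,0,0,1],[0,0,-0.002,0,0,0,1],[0,0,-0.003,0,0,0,1],[0,0,-0.003,0,0,0,1]]'>/dev/null; python3 -c "
from h import *
st()"
for i in 1 2; do python3 -m inch '[[0,0,-0.001,0,0,0,1],[0,0,-0.002,0,0,0,1],[0,0,-0.002,0,0,0,1]]'>/dev/null; python3 -c "
from h import *
st()"; done
```

```text
t 25.9 pos [ 520.1 -149.4   75.2] head 165.03 tilt [-0.  0. -1.] F [ 0.9 -0.4 -0.7] M [ 0.067 -0.134  0.012] open 9.6 q [ 0.69  0.5  -0.58  1.92  0.36  0.83  1.22]
t 26.27 pos [ 520.1 -149.5   77.2] head 165.02 tilt [ 1.e-04 -0.e+00 -1.e+00] F [ 0.3 -0.9 -1.5] M [ 0.091 -0.149  0.045] open 9.7 q [ 0.69  0.5  -0.58  1.91  0.36  0.84  1.22]
t 26.65 pos [ 520.1 -149.5   79.2] head 165.02 tilt [ 0.  0. -1.] F [-0.7 -0.8 -0.7] M [ 0.054 -0.168  0.022] open 9.4 q [ 0.69  0.49 -0.58  1.91  0.36  0.84  1.23]
```

```bash
for i in 1 2; do python3 -m inch '[[0,0,-0.0015,0,0,0,1],[0,0,-0.003,0,0,0,1],[0,0,-0.004,0,0,0,1]]'>/dev/null; python3 -c "
from h import *
st()"; done
```

```text
t 27.02 pos [ 520.1 -149.5   83.3] head 165.02 tilt [ 0.  0. -1.] F [-0.1 -0.4  0.1] M [ 0.043 -0.146  0.016] open 9.5 q [ 0.69  0.49 -0.59  1.91  0.35  0.85  1.23]
t 27.4 pos [ 520.1 -149.5   87.3] head 165.02 tilt [ 0.  0. -1.] F [ 0.3  0.3 -1. ] M [ 0.083 -0.154 -0.025] open 9.9 q [ 0.7   0.48 -0.59  1.91  0.35  0.85  1.23]
```

```bash
python3 -m inch '[[0,0,-0.004,0,0,0,1],[0,0,-0.008,0,0,0,1],[0,0,-0.013,0,0,0,1],[0,0,-0.03,0,0,0,1],[0,0,-0.06,0,0,0,1],[0,0,-0.085,0,0,0,1],[0,0,-0.085,0,0,0,1],[0,0,-0.085,0,0,0,1]]'>/dev/null
python3 - <<'E'
from h import *
st(); goal(577.5,143.1,120,177.4)
for c in("scene","side"):
    p,d=read_camera(c)
    u,v=proj(c,[520,-148,110]).astype(int)
    g=p[v-50:v+50,u-50:u+50].astype(float); g=np.clip((g/255)**0.5*255,0,255).astype(np.uint8)
    cv2.imwrite(f"pics/o_{c}.png",cv2.resize(g,None,fx=4,fy=4,interpolation=cv2.INTER_CUBIC))
a=cv2.imread("pics/o_scene.png");b=cv2.imread("pics/o_side.png");cv2.imwrite("pics/o.png",np.hstack([a,b]))
E
```

```text
t 28.4 pos [ 519.8 -149.5  172. ] head 165.02 tilt [-3.e-04 -1.e-04 -1.e+00] F [-0.4 -0.3 -1.2] M [ 0.038 -0.079 -0.07 ] open 9.7 q [ 0.75  0.37 -0.64  1.84  0.26  1.02  1.31]
shift [0.0199 0.2976 0.0519] rot [-1.000e-04 -3.000e-04 -2.162e-01] cur heading 165.02
```

View pics/o.png

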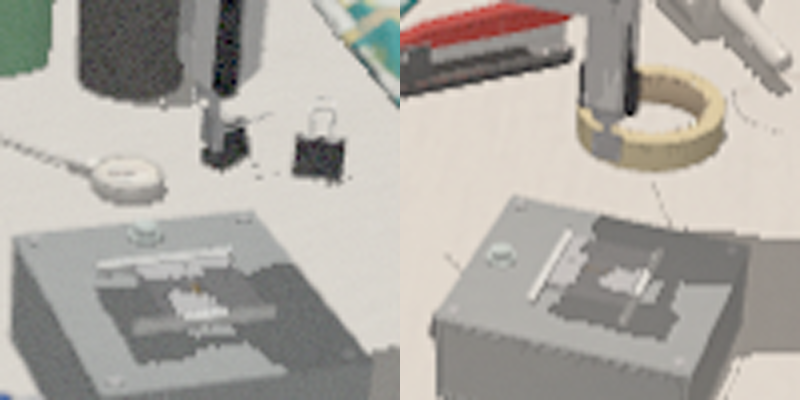

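```bash
python3 -m inch '[[0.02,0.2976,0,0,0,-0.216,1],[0.02,0.2976,0,0,0,-0.216,1],[0.02,0.2976,0,0,0,-0.216,1],[0.02,0.2976,0,0,0,-0.216,1],[0.02,0.2976,0,0,0,-0.216,1],[0.02,0.2976,0.03,0,0,-0.216,1],[0.02,0.2976,0.06,0,0,-0.216,1],[0.02,0.2976,0.08,0,0,-0.216,1],[0.02,0.2976,0.08,0,0,-0.216,1],[0.02,0.2976,0.08,0,0,-0.216,1],[0.02,0.2976,0.08,0,0,-0.216,1]]'>/dev/null
python3 - <<'E'
from h import *
st(); goal(577.5,143.1,51.4,177.4)
for c in("scene","side"):
    p,d=read_camera(c)
    u,v=proj(c,[577,143,60]).astype(int)
    g=p[v-40:v+40,u-50:u+50].astype(float); g=np.clip((g/255)**0.5*255,0,255).astype(np.uint8)
    cv2.imwrite(f"pics/r_{c}.png",cv2.resize(g,None,fx=4,fy=4,interpolation=cv2.INTER_CUBIC))
a=cv2.imread("pics/r_scene.png");b=cv2.imread("pics/r_side.png");cv2.imwrite("pics/r.png",np.hstack([a,b]))
E
```

```text
t 29.88 pos [578.2 143.3  93.1] head 177.39 tilt [ 1.4e-03  2.0e-04 -1.0e+00] F [0.7 0.  0.5] M [ 0.015 -0.154  0.003] open 9.8 q [ 0.22  0.59 -0.68  1.77  0.45  0.95  0.87]
shift [ 0.0008 -0.0002  0.0417] rot [ 0.0003  0.0014 -0.0002] cur heading 177.39
```

View pics/r.png

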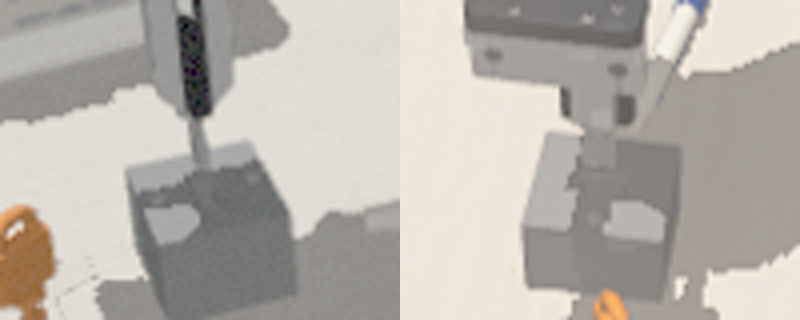

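```bash
python3 -m inch '[[0,0,0.005,0,0,0,1],[0,0,0.01,0,0,0,1],[0,0,0.012,0,0,0,1],[0,0,0.012,0,0,0,1],[0,0,0.012,0,0,0,1]]'>/dev/null; python3 -c "
from h import *
st();goal(577.5,143.1,51.4,177.4)"
```

```text
t 30.6 pos [577.7 143.3  80.2] head 177.4 tilt [ 0.e+00  1.e-04 -1.e+00] F [-0.4  0.1  0.2] M [ 0.083 -0.13   0.016] open 9.8 q [ 0.21  0.6  -0.67  1.77  0.46  0.93  0.86]
shift [ 0.0002 -0.0002  0.0288] rot [0.0001 0.     0.    ] cur heading 177.4
```

```bash
python3 -m inch '[[0,0,0.002,0,0,0,1],[0,0,0.004,0,0,0,1],[0,0,0.006,0,0,0,1],[0,0,0.008,0,0,0,1],[0,0,0.008,0,0,0,1]]'>/dev/null; python3 -c "
from h import *
st()"; python3 -m inch '[[0,0,0.003,0,0,0,1],[0,0,0.006,0,0,0,1],[0,0,0.009,0,0,0,1],[0,0,0.012,0,0,0,1],[0,0,0.014,0,0,0,1],[0,0,0.014,0,0,0,1]]'>/dev/null; python3 -c "
from h import *
st()"
```

```text
t 31.23 pos [577.6 143.2  72. ] head 177.4 tilt [-3.e-04  0.e+00 -1.e+00] F [-0.2 -0.4 -0.8] M [ 0.078 -0.142 -0.008] open 9.5 q [ 0.2   0.62 -0.67  1.78  0.47  0.91  0.86]
t 31.98 pos [577.6 143.2  58. ] head 177.4 tilt [-3.e-04  0.e+00 -1.e+00] F [-1.2  0.  -0.3] M [ 0.04  -0.111  0.039] open 9.7 q [ 0.2   0.63 -0.66  1.79  0.48  0.89  0.85]
```

```bash
python3 -m inch '[[0,0,0.002,0,0,0,1],[0,0,0.004,0,0,0,1],[0,0,0.0055,0,0,0,1],[0,0,0.006,0,0,0,1],[0,0,0.006,0,0,0,1]]'>/dev/null; python3 -c "
from h import *
st()"; python3 -m inch '[[0,0,0.0004,0,0,0,1],[0,0,0.0008,0,0,0,1],[0,0,0.0008,0,0,0,1]]'>/dev/null; python3 -c "
from h import *
st()"
```

```text
t 32.6 pos [577.6 143.2  52.1] head 177.4 tilt [-2.e-04  0.e+00 -1.e+00] F [ 0.6 -0.8 -1.3] M [ 0.028 -0.112 -0.01 ] open 9.1 q [ 0.19  0.64 -0.65  1.79  0.49  0.88  0.84]
t 32.98 pos [577.7 143.2  51.4] head 177.4 tilt [ 0.  0. -1.] F [-0.9 -0.   1.9] M [-0.012  0.023 -0.012] open 9.4 q [ 0.19  0.64 -0.65  1.79  0.49  0.88  0.84]
```

```bash
python3 -m inch '[[0,0,0.0001,0,0,0,0.7],[0,0,0.0001,0,0,0,0.5],[0,0,0.0001,0,0,0,0.3],[0,0,0.0001,0,0,0,0],[0,0,0.0001,0,0,0,-0.3],[0,0,0.0001,0,0,0,-0.3],[0,0,0.0001,0,0,0,-0.3],[0,0,0.0001,0,0,0,-0.3]]'; python3 -c "
from h import *
p,d=read_camera('wrist');cv2.imwrite('pics/rel.png',p)"
```

```text
time_s: 33.98
tool_pos: [577.7, 143.2, 51.3]
tool_rot: [0.023, 1.0, 0.0, -0.0]
force: [0.4, 1.0, -0.0]
opening: 61.2
```

View pics/rel.png

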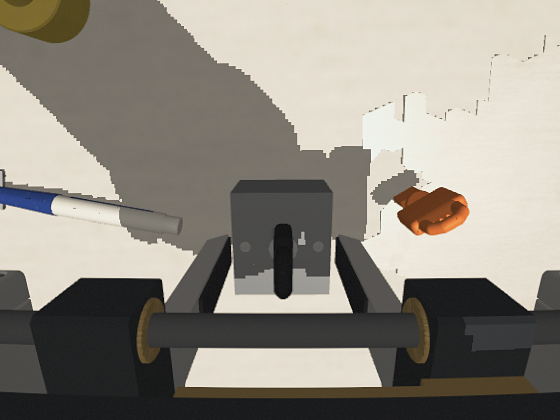

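Key stands free at (283,262) between the fingers, centred on the rest. Lift straight up, then check the key and look at the plug.

```bash
python3 -m inch '[[0,0,-0.02,0,0,0,-0.3],[0,0,-0.06,0,0,0,-0.3],[0,0,-0.12,0,0,0,-0.3],[0,0,-0.16,0,0,0,-0.3],[0,0,-0.16,0,0,0,-0.3],[0,0,-0.16,0,0,0,-0.3]]'
python3 - <<'E'
from h import *
st(); goal(515,-150,170,165.2); T=toolT(); p,d=read_camera("wrist")
c=cloud("wrist",d,T)
m=(abs(c[...,0]-577)<40)&(abs(c[...,1]-143)<40)&(c[...,2]>58)&(c[...,2]<100)
P=c[m]; print('key',cv2.minAreaRect(P[:,:2].astype(np.float32)),P.max(0))
ims=[p[130:230,230:330]]
for cc in("scene","side"):
    p,d=read_camera(cc); c=cloud(cc,d)
    m=(abs(c[...,0]-577)<40)&(abs(c[...,1]-143)<40)&(c[...,2]>58)&(c[...,2]<100)
    print(cc,cv2.minAreaRect(c[m][:,:2].astype(np.float32)),c[m].max(0))
    u,v=proj(cc,[577,143,60]).astype(int); ims.append(p[v-50:v+50,u-50:u+50])
g=np.hstack(ims).astype(float); cv2.imwrite("pics/fin.png",cv2.resize(((g/255)**.5*255).astype(np.uint8),None,fx=2.6,fy=2.6))
E
```

```text
time_s: 34.78
tool_pos: [577.4, 143.0, 211.4]
tool_rot: [0.023, 1.0, -0.0, 0.0]
force: [-1.0, -0.1, -0.1]
opening: 61.4
t 34.77 pos [577.4 143.  211.4] head 177.4 tilt [ 0.e+00 -2.e-04 -1.e+00] F [-1.  -0.1 -0.1] M [ 0.096 -0.073  0.047] open 61.4 q [ 0.27  0.46 -0.76  1.67  0.34  1.16  0.96]
shift [ 0.0491 -0.2956  0.0415] rot [-2.000e-04  1.000e-04  2.129e-01] cur heading 177.4
key ((578.10986328125, 141.75157165527344), (9.22756576538086, 33.28282165527344), 87.27032470703125) [594.82214141 147.06384207  92.44209556]
scene ((574.7105712890625, 144.18576049804688), (9.618964195251465, 31.810556411743164), 88.14869689941406) [590.7501824  149.38178705  92.42669246]
side ((577.6719970703125, 145.40318298339844), (10.924549102783203, 33.34199905395508), 84.69815063476562) [594.15418225 151.60294306  92.10433682]
```

View pics/fin.png

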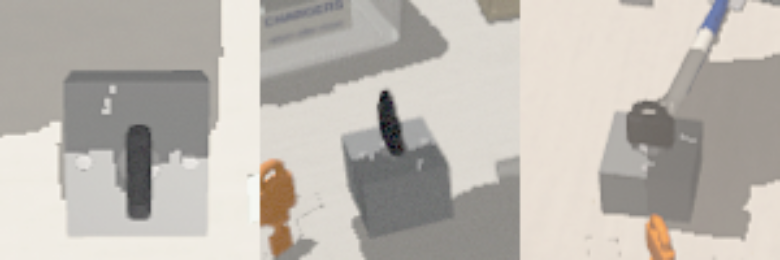

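```bash
python3 -m inch '[[0.049,-0.2956,0,0,0,0.213,-0.3],[0.049,-0.2956,0,0,0,0.213,-0.3],[0.049,-0.2956,0,0,0,0.213,-0.3],[0.049,-0.2956,0,0,0,0.213,-0.3],[0.049,-0.2956,0,0,0,0.213,-0.3],[0.049,-0.2956,0.04,0,0,0.213,-0.3],[0.049,-0.2956,0.04,0,0,0.213,-0.3],[0.049,-0.2956,0.04,0,0,0.213,-0.3]]'
python3 - <<'E'
from h import *
T=toolT(); p,d=read_camera("wrist"); u,v=proj("wrist",[520,-149,65],T).astype(int); print(u,v)
g=p[v-35:v+36,u-45:u+46].astype(float); g=((g/255)**.5*255).astype(np.uint8)
cv2.imwrite("pics/plug.png",cv2.resize(g,None,fx=8,fy=8,interpolation=cv2.INTER_NEAREST))
E
```

```text
time_s: 35.92
tool_pos: [515.8, -149.0, 172.0]
tool_rot: [0.128, 0.992, 0.0, 0.0]
force: [0.1, 0.2, 0.5]
opening: 60.9
284 208
```

View pics/plug.png

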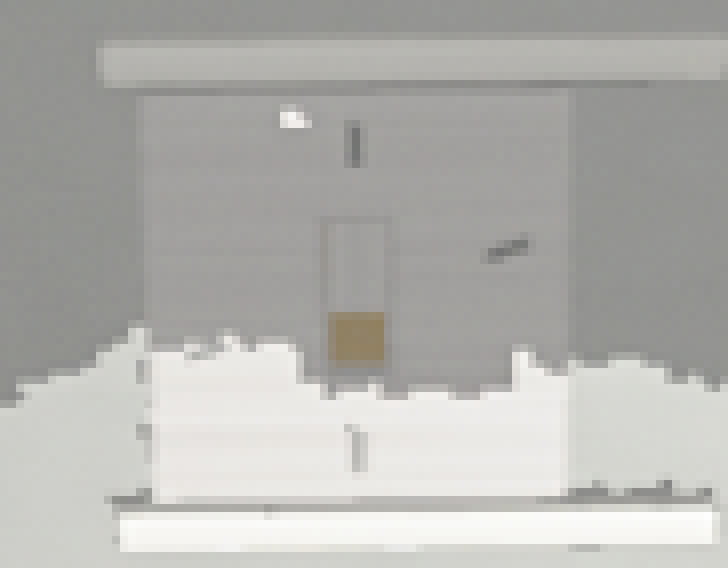

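The brass slot (crop px 357,338) lies square under the keyhole as before, so the plug is home. The arm is clear of everything, so I am handing in.

```bash
python3 -c "
from h import *
st(); print(job_done())"
```

```text
t 35.98 pos [ 516.  -149.1  172.3] head 165.28 tilt [ 9.e-04  0.e+00 -1.e+00] F [ 0.2 -0.1 -0. ] M [ 0.025 -0.164 -0.015] open 61.2 q [ 0.75  0.36 -0.64  1.85  0.25  1.01  1.32]
the job is handed in; nothing more can be done
None
```

The interlock reset is done and handed in at 36 s; `job_done()` gave no verdict.

**What I did**
- I took the black key from its rest; the orange look-alike at scene pixel (160,268) was left alone.
- The blade touched one keyhole wall with about 4 N. I shifted 1 mm, it went in freely, and the collar touched the plate with at most about 18 N.
- I turned clockwise until the torque rose to about 0.27 N m, at 1.61 rad of hand rotation.
- I turned back past home until the home stop gave about 0.27 N m, then lined the blade up with the keyhole again. The key came out with no noticeable force, and I lowered it into the rest.

**Last checks**
- The key stands free where it started: its top is at 92.4 mm, as before, and its position is within about 0.5 mm of the start in the wrist, scene and side cameras.
- The plug's brass slot is square under the keyhole, and the robot touches nothing.

**Disagreements:** The wrist camera read about 1.5–2 mm off in y against the fixed cameras. I corrected for that and confirmed the keyhole by feel. No check failed.

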